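# Dress the suspension bolt of a stage lantern

### The job

Thread the aluminium spacer, then the steel washer, then the black flanged bushing (flange down) onto the upright bolt on top of the lantern's yoke. Then push the stack down so that it is tight together and the red push-fit collar under it is fully home on the yoke, feeling your way and never forcing anything, and let go. Leave the other things on the bench where they are.

Things in the scene. Friction and masses are not known exactly. Their poses are not given: they have to be found in the camera images.
- yoke: small bare-aluminium stage lantern (can 80 mm across, 118 mm long, lying along x, lens towards -x) hung in a U-shaped strap yoke on a grey bench cradle, all fixed to the bench (base 100 mm along x by 170 mm along y). Origin at the centre of its underside, z up. The strap's flat top is 120 mm above the bench, 40 mm wide (x) and 124 mm long (y)
- slot (a point): middle of the slot in the strap's top face, at that face; slot along y, z up. A 12 mm bolt stands upright in it, 64 mm tall from here, last 1.5 mm tapering to 10 mm. It stands up to 20 mm to either side along y (0 in x): this is not measured, feel or look for it. Pushed along the slot by over about 6 N it slides and stays; it cannot tilt, turn or lift
- collar (a joint): height in m of the red push-fit collar (22 mm across, 8 mm thick) on the bolt: gap between its underside and the strap's top face; 0 = fully home on the strap, 0.012 = highest. It starts 5 to 12 mm up, holds by friction, and slides down when pushed with about 8 N
- spacer_center (a point): centre (half-way up) of the aluminium spacer tube: 28 mm across, hole 14 mm through along z, 22 mm high; loose, standing on the bench, z up
- washer_center (a point): centre (half-way up) of the dark steel washer: 36 mm across, hole 14 mm, 6 mm thick; loose, lying flat on the bench, z up
- bushing_center (a point): centre (half-way up) of the black top-hat bushing: body 26 mm across, 22 mm high in all, with a flange 34 mm across and 4 mm thick at its bottom, hole 14 mm through along z; loose, standing flange down on the bench, z up
- hook_clamp: black steel hook clamp lying flat, about 110 x 95 x 18 mm; a bystander, leave alone (origin at its underside)
- spanner: steel spanner lying on the bench; a bystander, leave alone (origin at its underside)
- driver: screwdriver lying on the bench; a bystander, leave alone (origin at its underside)
- tape: roll of black tape, 90 mm across, 40 mm high; a bystander, leave alone (origin at its underside)
- wing_nut: brass wing nut, 38 mm across, 18 mm high; a bystander, leave alone (origin at its underside)
- yoke_knob: orange hand knob 32 mm across with a steel stud pointing up, 34 mm high; a bystander, leave alone (origin at its underside)
- lamp: spare white reflector lamp standing face down, 50 mm across, 52 mm high; a bystander, leave alone (origin at its underside)
- carton: cardboard carton 110 x 80 x 60 mm; a bystander, leave alone (origin at its underside)

How it is judged:
By the outcome, as a careful person would: the job done as asked, in the order asked, and still so for the second after the job is handed in, with the robot touching nothing.
It also fails if it takes over 72 s, if anything falls off the work surface, if the arm or the gripper's body presses on something with over 40 N, if the wrist force passes 120 N, or if a joint passes its speed limit or range.

### The arm

A 6-joint arm with a two-finger parallel gripper is mounted at the origin on the work surface. World frame = base frame: x ahead of the robot, y to its left, z up, the work surface at z = 0. Lengths are in mm, angles in degrees, forces in N, time in s.
With the tool pointing down it reaches from about 250 to 850 mm from the base axis. Payload 12.5 kg.
Tool frame: the origin (TCP) lies at the very end of the fingers, on their centre line; the grasp point (between the pads) lies 19 mm behind it (r.grip_depth is the distance from the TCP to the grasp point, in mm); z points along the fingers, y is the direction in which the jaws open and shut (so a half turn about z gives the same grasp; the last joint's range is limited). The gripper opens to 93 mm and grips with 3 to 60 N. Pads are 15 mm wide; open, the fingers measure 128 mm over their backs; the gripper's body (75 mm by 188 mm) begins 65 mm behind the grasp point.
Start: joints at [69.465, 20.094, 94.641, -0, 65.266, -4.847], TCP at [148.684, 529.507, 218.633] pointing down, gripper open.
Joint ranges: [-157.81, 157.81], [-45, 120.19], [0.68, 151.7], [-89.99, 269.99], [4.06, 180], [-164.3, 164.3]. Speed limits (degrees/s): [127.2, 127.2, 159.86, 180, 180, 180].

### API

Orientations are given as [roll, pitch, yaw] about the fixed x, y, z axes, in that order (R = Rz(yaw) Ry(pitch) Rx(roll)).
In Python, from plant import r gives the robot as it stands.
- The arm moves only by the tool drive_tool, never from a script. Its argument "motion" is a list of rows, each a list of 3 entries, a list of its own where there are three numbers: the closure in counts, from 0 (fully open) to 255 (shut), then the shift along the tool's x, y, z in mm, then the turn, a rotation vector about the tool's x, y, z in rad. A call has 1 to 12 rows; each row shifts and turns the pose as measured when the row begins, along the tool's axes as they then stand; what a row does not reach is not made up. A row lasts 1/8 s, in which the tool goes at most 62.5 mm and 10.7 degrees, less where a joint would pass 70% of its speed; a pose out of reach is approached as far as the arm can. A call is refused whole if a number of a shift passes 62.5 or a number of a turn 0.188, either way. A call with a gripper value outside its range is refused whole. The fingers move at their own pace and stop on an object; "force" is the grip in N (left out, the last holds). Time passes only in rows, so rows that do not move let the fingers close. It gives the time, the measured TCP pose, the force and the opening at its end, in the units of the state.
- r.get_obs(): the state, without advancing time (a new reading comes with each control period).
- r.camera(name): name is "side" or "top"; returns the picture (384x512x3 uint8, blue, green, red); there is no depth.
- r.calibration(name): a dict with "intrinsics" (3x3 intrinsics, pixels), "dist_coeffs" ([k1, k2, p1, p2, k3] as OpenCV has them; the pictures are not rectified), "rvec" (rotation vector, rad) and "tvec" (3), from world to camera coordinates, as OpenCV has them. Camera axes: x right, y down, z forward; pixel columns grow to the right and rows downward; lengths in mm; the calibration is good to about 2 mm. A picture is of the moment at which its call begins. calibration takes no time and is no camera call.
- r.hand_in(): hands the job in, once; it reports no verdict.
Trained networks look in the newest picture that a camera, given by its name, has taken for a name from the list of things; names that differ only in an ending like _2 or _b are one class to them, and where a whole thing is asked for, a point or a joint stands for the part that bears it (a point fixed in the world has none). Each returns a list of dicts, best first, with "score" (0 to 1); they miss things now and then, are a little off and sometimes report something else, mostly with a low value. They report only what shows in the picture. A call takes as long as a camera call.
- r.outline_of(camera, label): "pixels" (384x512 bool, what is visible of it) and "rect" ([left, top, width, height] in pixels, round what is visible of it).
- r.place_of(camera, label): "location" ([row, column] in pixels: a listed point, or the origin of a listed thing).
The state is a dict: "t": time; "joints": joint angles; "joint_vel": joint speeds; "joint_torque": joint torques, N m; "tool_pos": TCP position; "ee_rot": TCP orientation; "force": force on the tool from outside, world axes, zero at the start; "wrist_torque": the same for the moment, N m; "grip_width": finger opening in mm.
Only numpy, scipy, OpenCV 4.12 (cv2) and the standard library are available. Lean on these libraries where they do the work, as an engineer would, in place of code of your own. Each camera call takes 0.05 s, during which the arm holds its last target.

## Working session

There is one attempt and no reset: what is moved stays moved. The work goes in short steps, Python scripts to look and compute and a tool call to move; the robot and the scene stay as the last step left them, time stands still between calls to the robot, and variables do not carry over. Pictures are saved under pics/ and viewed, and the job is handed in when it is done.

Besides the shell and the picture viewer there is one more tool, called after ">>>" as name(argument=value, ...), one argument or row to a line, values as JSON. drive_tool: Moves the arm, as the interface text tells. Its arguments: {"type":"object","properties":{"motion":{"type":"array","items":{"type":"array"}},"force":{"type":"number"}},"required":["motion"]}

```bash
ls; mkdir -p pics; python3 - <<'E'
from plant import r
import cv2
for n in("side","top"):
    cv2.imwrite(f"pics/{n}0.png",r.camera(n)); c=r.calibration(n); print(n,c)
print(r.get_obs())
E
```

```text
pics
side {'intrinsics': array([[365.86953488,   0.        , 260.84244792],
       [  0.        , 365.86953488, 192.0087051 ],
       [  0.        ,   0.        ,   1.        ]]), 'dist_coeffs': array([-0.09028491,  0.        ,  0.        ,  0.        ,  0.        ]), 'rvec': array([ 0.10308638, -2.91010875,  1.07597917]), 'tvec': array([ 561.31670424,   81.92625354, 1041.02837939])}
top {'intrinsics': array([[460.96779461,   0.        , 243.68425571],
       [  0.        , 460.96779461, 191.50885994],
       [  0.        ,   0.        ,   1.        ]]), 'dist_coeffs': array([-0.15933181,  0.        ,  0.        ,  0.        ,  0.        ]), 'rvec': array([ 2.08898436, -2.12917632,  0.22209867]), 'tvec': array([  39.24832738,  568.60036269, 1417.71889754])}
{'t': 0.1, 'joints': array([ 6.94638336e+01,  2.01209711e+01,  9.46740027e+01,  9.26461995e-04,
        6.52664644e+01, -4.84744819e+00]), 'joint_vel': array([-0.09704035,  0.00048496, -0.11870636, -0.00033765, -0.06093473,
        0.03657799]), 'joint_torque': array([ 1.66708425e-03, -4.98033643e+01, -2.85705042e+01,  7.00864149e-02,
        2.38997920e-02, -6.76756963e-05]), 'tool_pos': array([148.58634211, 529.21510489, 218.15316551]), 'ee_rot': array([-1.79938853e+02, -6.02975352e-03,  1.64310891e+02]), 'force': array([-0.11739406, -0.40016093, -0.12738945]), 'wrist_torque': array([0.07741366, 0.05542219, 0.04174969]), 'grip_width': 92.80590844875348}
```

View pics/side0.png

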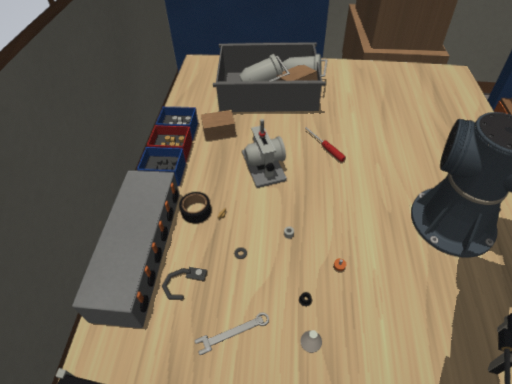

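View pics/top0.png

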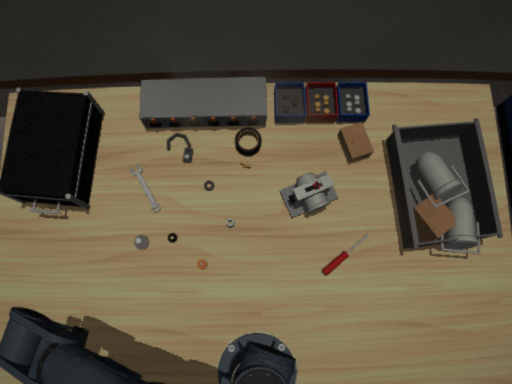

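```bash
cat > h.py <<'E'
import numpy as np,cv2
from plant import r
from scipy.spatial.transform import Rotation as Ro
def ray(n,rc):
    c=r.calibration(n);K=c['intrinsics'];d=c['dist_coeffs']
    p=cv2.undistortPoints(np.array([[[rc[1],rc[0]]]],float),K,d)[0,0]
    R=cv2.Rodrigues(c['rvec'])[0];t=c['tvec'].ravel()
    return -R.T@t,R.T@np.array([p[0],p[1],1.])
def atz(n,rc,z):
    o,d=ray(n,rc);return o+d*(z-o[2])/d[2]
def tri(a,b):
    o1,d1=ray('top',a);o2,d2=ray('side',b)
    A=np.c_[d1,-d2];s=np.linalg.lstsq(A,o2-o1,rcond=None)[0]
    p,q=o1+s[0]*d1,o2+s[1]*d2
    return (p+q)/2,np.linalg.norm(p-q)
def proj(n,P):
    c=r.calibration(n)
    return cv2.projectPoints(np.array(P,float).reshape(-1,1,3),c['rvec'],c['tvec'],c['intrinsics'],c['dist_coeffs'])[0][:,0]
def tool(dw):  # world vector -> tool axes
    o=r.get_obs();return Ro.from_euler('xyz',o['ee_rot'],degrees=True).as_matrix().T@np.array(dw,float)
E
python3 - <<'E'
from h import *
np.set_printoptions(precision=1,suppress=True)
Z={'spacer_center':11,'washer_center':3,'bushing_center':11,'slot':120,'yoke':0}
for l,z in Z.items():
    for n in('top','side'):
        try:
            for e in r.place_of(n,l)[:2]: print(l,n,round(e['score'],2),np.array(e['location']),atz(n,e['location'],z))
        except Exception as ex: print(l,n,ex)
E
```

```text
spacer_center top 0.74 [240.5 173.3] [420.9 261.   11. ]
spacer_center top 0.64 [154.1 187.6] [713.2 216.   11. ]
spacer_center side 0.61 [234.8 287.4] [483.  88.  11.]
spacer_center side 0.4 [299.7 304.4] [436.1 274.7  11. ]
washer_center top 0.43 [182.6 210.2] [614.3 140.    3. ]
washer_center side 0.43 [250.4 239.2] [610.7 141.7   3. ]
bushing_center top 0.51 [239.5 173.3] [424.2 261.   11. ]
bushing_center side 0.5 [299.7 305.5] [433.4 274.6  11. ]
slot top 0.79 [184.7 313.9] [ 573.8 -189.2  120. ]
slot side 0.8 [138.8 262.9] [ 568.8 -179.4  120. ]
yoke top 0.84 [196.4 304.7] [ 561.5 -175.1    0. ]
yoke side 0.97 [168.3 265.5] [ 560.8 -173.1    0. ]
```

The scene is clear: in the top view the yoke is at about (310,193), spacer (230,223), washer (209,185) and bushing (172,238). I'll zoom in on each.

```bash
python3 - <<'E'
import cv2,numpy as np
t=cv2.imread('pics/top0.png');s=cv2.imread('pics/side0.png')
f=lambda im,x,y,w,h,k:cv2.resize(im[y:y+h,x:x+w],(w*k,h*k),interpolation=cv2.INTER_CUBIC)
cv2.imwrite('pics/z1.png',np.hstack([f(t,270,160,80,70,5),f(s,230,115,80,70,5)]))
a=[f(t,x-15,y-15,30,30,8) for x,y in((230,223),(209,185),(172,238))]
b=[f(s,x-15,y-15,30,30,8) for x,y in((289,232),(240,253),(305,298))]
cv2.imwrite('pics/z2.png',np.vstack([np.hstack(a),np.hstack(b)]))
E
```

```text
(no output)
```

View pics/z1.png

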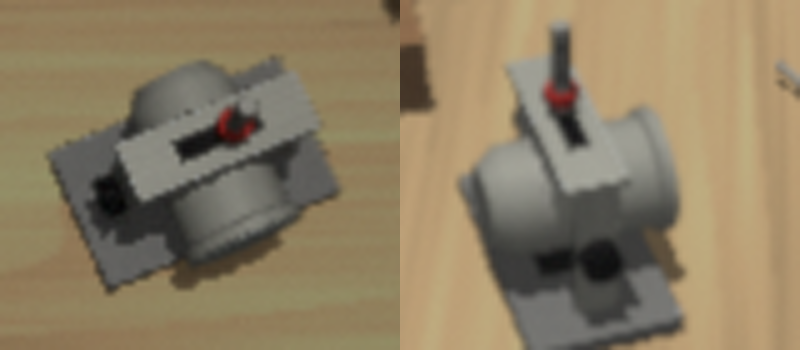

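View pics/z2.png

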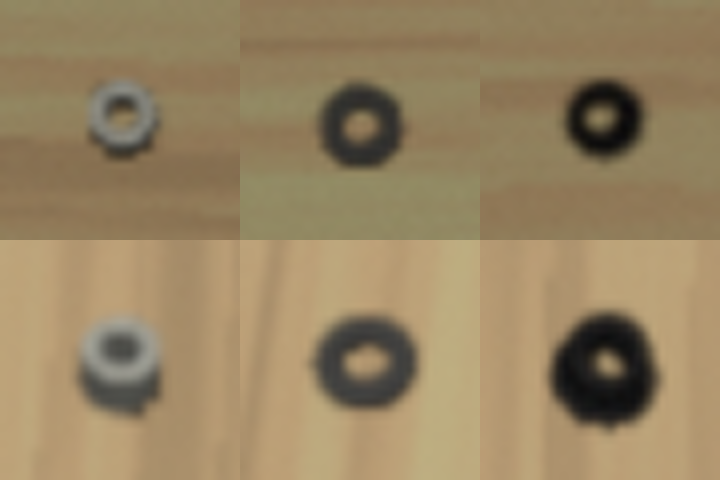

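```bash
python3 - <<'E'
from h import *
np.set_printoptions(precision=1,suppress=True)
def T(u,v): return (160+(v+.5)/5-.5,270+(u+.5)/5-.5)
def S(u,v): return (115+(v+.5)/5-.5,230+(u-400+.5)/5-.5)
for c in ((118,148),(283,75),(325,125),(148,198)): print('strap top',atz('top',T(*c),120))
for c in ((508,65),(548,58),(630,183),(568,192)): print('strap side',atz('side',S(*c),120))
print('slot ends top',atz('top',T(178,152),120),atz('top',T(260,118),120))
print('bolt tip tri',tri(T(248,104),S(560,28)), atz('top',T(248,104),184),atz('side',S(560,27),184))
for z in(128,132,136,140): print(z,'collar top', atz('top',T(236,124),z), atz('side',S(561,90),z))
print('spacer',atz('top',(221.5,229.9),22),atz('side',(230,288.7),22),tri((221.5,229.9),(230,288.7)))
print('washer',atz('top',(185.1,208.6),4),atz('side',(252.8,240.2),4))
print('bush',atz('top',(237.2,172),22),atz('side',(296.3,305),22),tri((237.2,172),(296.3,305)))
for l in('spacer_center','washer_center','bushing_center'):
  for n in('top','side'):
    for e in r.outline_of(n,l)[:2]: print(l,n,round(e['score'],2),e['rect'])
E
```

```text
strap top [ 560.8 -124.3  120. ]
strap top [ 605.3 -229.4  120. ]
strap top [ 572.9 -253.9  120. ]
strap top [ 529.  -141.5  120. ]
strap side [ 608.9 -229.7  120. ]
strap side [ 584.6 -238.   120. ]
strap side [ 528.1 -127.4  120. ]
strap side [ 563.5 -117.5  120. ]
slot ends top [ 557.5 -161.3  120. ] [ 578.1 -213.5  120. ]
bolt tip tri (array([ 573.6, -196.8,  176.5]), np.float64(0.3062995851201497)) [ 572.  -195.6  184. ] [ 572.7 -188.2  184. ]
128 collar top [ 572.7 -197.   128. ] [ 573.5 -198.4  128. ]
132 collar top [ 571.8 -196.3  132. ] [ 573.1 -193.7  132. ]
136 collar top [ 570.9 -195.6  136. ] [ 572.7 -188.9  136. ]
140 collar top [ 570. -195.  140.] [ 572.3 -184.2  140. ]
spacer [478.7  75.   22. ] [480.2  79.4  22. ] (array([479.8,  75.2,  15.9]), np.float64(0.40128114913699264))
washer [605.6 145.3   4. ] [607.  149.5   4. ]
bush [430.5 263.6  22. ] [435.6 270.9  22. ] (array([433.3, 265.3,   9. ]), np.float64(2.6039853943610938))
spacer_center top 0.21 [170.2, 235.4, 5.6, 5.5]
spacer_center side 0.66 [235.1, 246.5, 11.4, 12.0]
spacer_center side 0.64 [282.5, 229.0, 11.5, 7.7]
washer_center side 0.23 [220.8, 206.6, 6.1, 12.3]
bushing_center top 0.58 [167.2, 233.1, 5.3, 9.7]
bushing_center side 0.52 [298.2, 291.5, 15.4, 15.9]
```

```bash
cat >> h.py <<'E'
def to(P,yaw=None):
    o=r.get_obs();p=o['tool_pos'];d=tool(np.array(P)-p)
    print('t',round(o['t'],2),'tcp',p.round(1),'rot',o['ee_rot'].round(2),'F',o['force'].round(1),'w',round(o['grip_width'],2),'j',o['joints'].round(0))
    print('tool shift',d.round(2),'norm',np.linalg.norm(d).round(1))
    if yaw is not None:
        dy=(yaw-o['ee_rot'][2]+90)%180-90
        print('tool z turn rad',round(-np.radians(dy),3),'(alt',round(-np.radians(dy-np.sign(dy)*180),3),')')
    R=Ro.from_euler('xyz',o['ee_rot'],degrees=True)
    print('tilt fix', (R.inv()*Ro.from_euler('xyz',[180,0,o['ee_rot'][2]],degrees=True)).as_rotvec().round(4))
E
python3 -c "
from h import *
to([479,76,120],22)"
```

```text
t 0.9 tcp [148.7 529.5 218.6] rot [-180.     -0.    164.31] F [-0.3 -0.5  0.3] w 93.0 j [69. 20. 95.  0. 65. -5.]
tool shift [-440.66 -347.29   98.63] norm 569.7
tool z turn rad -0.658 (alt 2.484 )
tilt fix [-0.0001 -0.      0.    ]
```

>>> drive_tool(
  motion=[
    [80,[-44,-34.7,5],[0,0,0]],
    [80,[-44,-34.7,5],[0,0,0]],
    [80,[-44,-34.7,5],[0,0,0]],
    [80,[-44,-34.7,5],[0,0,0]],
    [80,[-44,-34.7,5],[0,0,0]],
    [80,[-44,-34.7,5],[0,0,0]],
    [80,[-44,-34.7,10],[0,0,0]],
    [80,[-44,-34.7,10],[0,0,0]],
    [80,[-44,-34.7,10],[0,0,0]],
    [80,[-44,-34.7,10],[0,0,0]],
  ],
  force=15,
)

```text
t: 2.15
tool_pos: [488.7, 65.9, 148.5]
ee_rot: [179.7, 0.3, 164.7]
force: [1.5, 1.5, -0.2]
grip_width: 63.7
```

```bash
python3 -c "
from h import *
to([479,76.5,3],22)"
```

```text
t 2.15 tcp [488.7  65.9 148.5] rot [179.66   0.3  164.65] F [ 1.5  1.5 -0.2] w 63.69 j [  2.  19. 107.   0.  53. -73.]
tool shift [ 12.94   6.77 145.47] norm 146.2
tool z turn rad -0.652 (alt 2.49 )
tilt fix [0.0059 0.0053 0.    ]
```

>>> drive_tool(
  motion=[
    [80,[6,3,20],[0.005,0.005,0]],
    [80,[6,3,45],[0,0,0]],
    [80,[1,1,40],[0,0,0]],
    [80,[0,0,25],[0,0,0]],
  ],
)

```text
t: 2.65
tool_pos: [482.2, 72.7, 16.1]
ee_rot: [179.9, 0.3, 164.3]
force: [0.8, 0.3, 0.1]
grip_width: 64.1
```

```bash
python3 -c "
from h import *
to([479,76.5,3],22)"
```

```text
t 2.65 tcp [482.2  72.7  16.1] rot [179.86   0.32 164.28] F [0.8 0.3 0.1] w 64.09 j [  3.  32. 112.   0.  36. -71.]
tool shift [ 4.16  2.8  13.06] norm 14.0
tool z turn rad -0.658 (alt 2.483 )
tilt fix [0.0024 0.0057 0.    ]
```

Still outside the jaws' risk zone; settle and close gently.

>>> drive_tool(
  motion=[
    [80,[3.5,2.5,6],[0.002,0.005,0]],
    [80,[0.5,0.3,3],[0,0,0]],
    [80,[0,0,2],[0,0,0]],
    [255,[0,0,0],[0,0,0]],
    [255,[0,0,0],[0,0,0]],
    [255,[0,0,0],[0,0,0]],
    [255,[0,0,0],[0,0,0]],
  ],
  force=10,
)

```text
t: 3.52
tool_pos: [480.1, 76.8, 6.5]
ee_rot: [179.9, 0.1, 164.3]
force: [0.8, 0.1, -1.1]
grip_width: 28.3
```

```bash
python3 -c "
from h import *
to([479,76.5,3],22)"
```

```text
t 3.52 tcp [480.1  76.8   6.5] rot [1.7994e+02 1.5000e-01 1.6429e+02] F [ 0.8  0.1 -1.1] w 28.3 j [  4.  33. 112.   0.  35. -71.]
tool shift [ 0.96 -0.62  3.54] norm 3.7
tool z turn rad -0.658 (alt 2.483 )
tilt fix [0.001  0.0026 0.    ]
```

>>> drive_tool(
  motion=[
    [120,[0,0,0],[0,0,0]],
    [120,[0,0,0],[0,0,0.05]],
    [120,[0,0,0],[0,0,0.185]],
    [120,[0,0,0],[0,0,0.185]],
    [120,[0,0,0],[0,0,0.185]],
    [120,[0,0,0],[0,0,0.185]],
    [120,[0,0,0],[0,0,0.185]],
    [120,[0,0,0],[0,0,0.185]],
    [120,[0,0,0],[0,0,0.185]],
    [120,[0,0,0],[0,0,0.185]],
    [120,[0,0,0],[0,0,0.04]],
    [120,[0,0,0],[0,0,0]],
  ],
)

```text
t: 5.03
tool_pos: [479.8, 76.8, 6.3]
ee_rot: [179.9, -0.0, 72.7]
force: [0.0, -0.2, -0.7]
grip_width: 49.3
```

```bash
python3 -c "
from h import *
to([480.1,76.8,4],74)"
```

```text
t 5.03 tcp [479.8  76.8   6.3] rot [ 1.799e+02 -4.000e-02  7.273e+01] F [ 0.  -0.2 -0.7] w 49.26 j [  4.  33. 112.   0.  35.  21.]
tool shift [0.13 0.25 2.32] norm 2.3
tool z turn rad -0.022 (alt 3.119 )
tilt fix [ 0.0017 -0.0008 -0.    ]
```

>>> drive_tool(
  motion=[
    [120,[0,0.2,3],[0.001,0,0]],
    [255,[0,0,0],[0,0,0]],
    [255,[0,0,0],[0,0,0]],
    [255,[0,0,0],[0,0,0]],
  ],
  force=20,
)

```text
t: 5.52
tool_pos: [480.0, 76.7, 3.0]
ee_rot: [180.0, -0.0, 72.9]
force: [-0.6, 0.2, -1.0]
grip_width: 27.8
```

```bash
python3 -c "
from h import *
to([572,-193,210],74)"
```

```text
t 5.53 tcp [480.   76.7   3. ] rot [ 1.7997e+02 -4.0000e-02  7.2870e+01] F [-0.6  0.2 -1. ] w 27.77 j [  4.  34. 112.   0.  34.  21.]
tool shift [-230.46  167.45 -207.08] norm 352.2
tool z turn rad -0.02 (alt 3.122 )
tilt fix [ 0.0005 -0.0007 -0.    ]
```

>>> drive_tool(
  motion=[
    [255,[0,0,-40],[0,0,0]],
    [255,[-10,7,-50],[0,0,0]],
    [255,[-30,22,-50],[0,0,0]],
    [255,[-40,29,-40],[0,0,0]],
    [255,[-40,29,-15],[0,0,0]],
    [255,[-40,29,0],[0,0,0]],
    [255,[-40,29,0],[0,0,0]],
    [255,[-20,15,0],[0,0,0]],
    [255,[-5,4,0],[0,0,0]],
    [255,[0,0,0],[0,0,0]],
  ],
)

```text
t: 6.78
tool_pos: [571.6, -193.1, 203.5]
ee_rot: [180.0, 0.1, 73.0]
force: [-0.0, 0.2, 0.3]
grip_width: 28.0
```

```bash
python3 -c "
from h import *
to([573,-192,203],74)"
```

```text
t 6.78 tcp [ 571.6 -193.1  203.5] rot [1.7998e+02 5.0000e-02 7.3040e+01] F [-0.   0.2  0.3] w 28.01 j [-23.  26.  87.  -0.  66.  -6.]
tool shift [1.5  1.03 0.5 ] norm 1.9
tool z turn rad -0.017 (alt 3.125 )
tilt fix [0.0003 0.001  0.    ]
```

```bash
python3 - <<'E'
from h import *
np.set_printoptions(precision=1,suppress=True)
t=r.camera('top');s=r.camera('side')
cv2.imwrite('pics/top1.png',t);cv2.imwrite('pics/side1.png',s)
f=lambda im,x,y,w,h,k:cv2.resize(im[y:y+h,x:x+w],(w*k,h*k),interpolation=cv2.INTER_CUBIC)
cv2.imwrite('pics/z3.png',np.hstack([f(t,290,150,50,70,8),f(s,240,90,50,70,8)]))
o=r.get_obs();p=o['tool_pos']-[0,0,3]
print(p);print('top',proj('top',[p,p+[0,0,22]]),'side',proj('side',[p,p+[0,0,22]]))
E
```

```text
[ 571.6 -192.5  200.7]
top [[319.1 179.2]
 [320.3 177.4]] side [[262.1 114.5]
 [262.  108.2]]
```

View pics/z3.png

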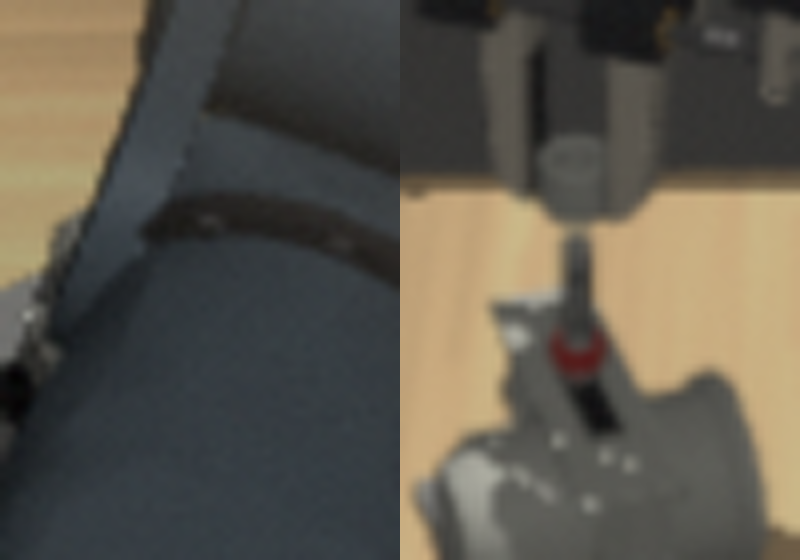

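```bash
python3 - <<'E'
from h import *
np.set_printoptions(precision=1,suppress=True)
for v in(118.5,119.1,119.7): print(atz('side',(v,262.1),184))
print(ray('side',(119,262))[0],ray('top',(119,262))[0])
# old pic: bolt tip top
for u,v in((319.1,180.5),(319.5,180.5)): print(atz('top',(v,u),184))
print(proj('top',[[480,76.8,22],[480,76.8,0]]),proj('side',[[480,76.8,22],[480,76.8,0]]))
E
python3 - <<'E'
import cv2,numpy as np
t=cv2.imread('pics/top0.png')
cv2.imwrite('pics/z4.png',np.hstack([cv2.resize(t[165:200,300:335],(420,420),interpolation=cv2.INTER_NEAREST),cv2.resize(t[205:235,215:245],(390,420),interpolation=cv2.INTER_NEAREST)]))
E
```

```text
[ 571.8 -195.3  184. ]
[ 571.6 -192.5  184. ]
[ 571.4 -189.7  184. ]
[503.5 655.1 850.3] [ 259.    29.  1505.6]
[ 571.7 -195.3  184. ]
[ 571.7 -196.5  184. ]
[[229.4 221.1]
 [229.6 222.1]] [[288.8 229.2]
 [288.4 233.7]]
```

View pics/z4.png

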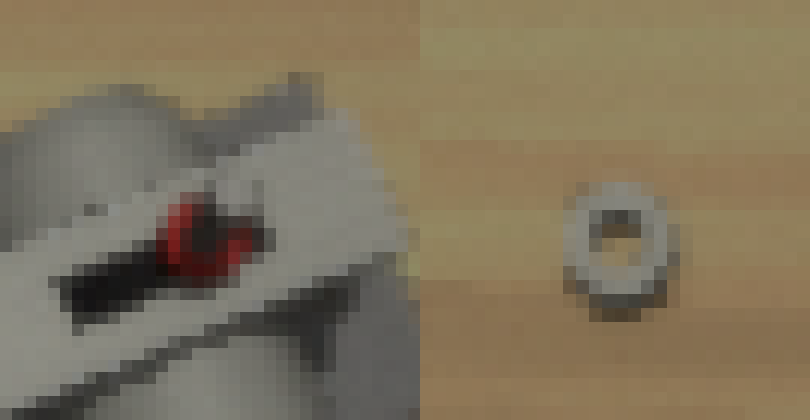

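>>> drive_tool(
  motion=[
    [255,[0.3,0.3,8],[0,0.001,0]],
    [255,[0,0,6],[0,0,0]],
    [255,[0,0,2],[0,0,0]],
    [255,[0,0,1],[0,0,0]],
    [255,[0,0,1],[0,0,0]],
    [255,[0,0,0.5],[0,0,0]],
  ],
)

```text
t: 7.62
tool_pos: [572.1, -190.3, 186.7]
ee_rot: [179.9, 0.0, 73.2]
force: [-2.2, 0.7, 5.1]
grip_width: 27.9
```

```bash
python3 -c "
from h import *
to([572,-193.5,185],74)"
```

```text
t 7.62 tcp [ 572.1 -190.3  186.7] rot [1.7987e+02 2.0000e-02 7.3240e+01] F [-2.2  0.7  5.1] w 27.87 j [-23.  27.  88.  -0.  64.  -6.]
tool shift [-3.06  0.81  1.72] norm 3.6
tool z turn rad -0.013 (alt 3.128 )
tilt fix [0.0022 0.0003 0.    ]
```

>>> drive_tool(
  motion=[
    [255,[0,0,-3],[0,0,0]],
    [255,[-3,0.8,0],[0.002,0,0]],
    [255,[0,0,0],[0,0,0]],
  ],
)

```text
t: 8.0
tool_pos: [572.1, -193.6, 189.8]
ee_rot: [180.0, 0.0, 73.3]
force: [-0.7, 0.3, 0.5]
grip_width: 27.9
```

```bash
python3 -c "
from h import *
to([572,-193.5,185],74)"
```

```text
t 8.0 tcp [ 572.1 -193.6  189.8] rot [1.7998e+02 2.0000e-02 7.3250e+01] F [-0.7  0.3  0.5] w 27.92 j [-23.  27.  88.  -0.  65.  -6.]
tool shift [ 0.08 -0.09  4.84] norm 4.8
tool z turn rad -0.013 (alt 3.129 )
tilt fix [0.0003 0.0003 0.    ]
```

>>> drive_tool(
  motion=[
    [255,[0,0,2],[0,0,0]],
    [255,[0,0,1],[0,0,0]],
    [255,[0,0,1],[0,0,0]],
    [255,[0,0,1],[0,0,0]],
    [255,[0,0,1],[0,0,0]],
  ],
)

```text
t: 8.62
tool_pos: [571.9, -193.5, 183.0]
ee_rot: [-180.0, 0.0, 73.2]
force: [0.5, -0.2, -0.6]
grip_width: 28.1
```

```bash
python3 -c "
from h import *
to([572,-193.5,185],74)"
```

```text
t 8.62 tcp [ 571.9 -193.5  183. ] rot [-1.7997e+02  1.0000e-02  7.3250e+01] F [ 0.5 -0.2 -0.6] w 28.07 j [-23.  28.  88.  -0.  64.  -6.]
tool shift [ 0.02  0.09 -2.04] norm 2.0
tool z turn rad -0.013 (alt 3.128 )
tilt fix [-0.0005  0.0001 -0.    ]
```

>>> drive_tool(
  motion=[
    [255,[0,0,4],[0,0,0]],
    [255,[0,0,6],[0,0,0]],
    [255,[0,0,6],[0,0,0]],
    [255,[0,0,6],[0,0,0]],
    [255,[0,0,4],[0,0,0]],
    [255,[0,0,2],[0,0,0]],
  ],
)

```text
t: 9.38
tool_pos: [571.7, -193.4, 152.6]
ee_rot: [-179.9, 0.0, 73.2]
force: [0.8, 0.2, -0.8]
grip_width: 28.3
```

```bash
python3 -c "
from h import *
to([572,-193.5,140],74)"
```

```text
t 9.38 tcp [ 571.7 -193.4  152.6] rot [-1.7994e+02  1.0000e-02  7.3250e+01] F [ 0.8  0.2 -0.8] w 28.26 j [-23.  30.  90.  -0.  60.  -6.]
tool shift [ 0.02  0.29 12.58] norm 12.6
tool z turn rad -0.013 (alt 3.128 )
tilt fix [-0.001   0.0001 -0.    ]
```

>>> drive_tool(
  motion=[
    [255,[0,0,3],[0,0,0]],
    [255,[0,0,2],[0,0,0]],
    [255,[0,0,2],[0,0,0]],
    [255,[0,0,1],[0,0,0]],
  ],
)

```text
t: 9.88
tool_pos: [571.8, -193.5, 144.2]
ee_rot: [-180.0, 0.0, 73.2]
force: [1.2, -0.4, -0.9]
grip_width: 27.7
```

```bash
python3 -c "
from h import *
to([572,-193.5,140],74)"
```

```text
t 9.88 tcp [ 571.8 -193.5  144.2] rot [-1.7996e+02  1.0000e-02  7.3250e+01] F [ 1.2 -0.4 -0.9] w 27.71 j [-23.  30.  90.  -0.  59.  -6.]
tool shift [0.05 0.15 4.25] norm 4.2
tool z turn rad -0.013 (alt 3.128 )
tilt fix [-0.0006  0.0002 -0.    ]
```

>>> drive_tool(
  motion=[
    [255,[0,0,2],[0,0,0]],
    [255,[0,0,1.5],[0,0,0]],
    [255,[0,0,1],[0,0,0]],
  ],
)

```text
t: 10.25
tool_pos: [571.9, -193.5, 139.5]
ee_rot: [-180.0, 0.0, 73.2]
force: [0.4, 0.3, -0.5]
grip_width: 27.9
```

>>> drive_tool(
  motion=[
    [255,[0,0,1.5],[0,0,0]],
    [255,[0,0,1],[0,0,0]],
  ],
)

```text
t: 10.5
tool_pos: [572.1, -193.6, 138.1]
ee_rot: [180.0, 0.0, 73.2]
force: [-3.5, 0.7, 7.3]
grip_width: 27.8
```

>>> drive_tool(
  motion=[
    [120,[0,0,0],[0,0,0]],
    [120,[0,0,0],[0,0,0]],
    [100,[0,0,0],[0,0,0]],
    [80,[0,0,-15],[0,0,0]],
    [80,[0,0,-30],[0,0,0]],
    [80,[0,0,-30],[0,0,0]],
    [80,[0,0,-10],[0,0,0]],
  ],
)

```text
t: 11.38
tool_pos: [572.1, -193.6, 227.7]
ee_rot: [180.0, 0.0, 73.2]
force: [0.2, -1.0, -0.3]
grip_width: 63.7
```

```bash
python3 - <<'E'
from h import *
to([606.9,147,60],74)
t=r.camera('top');s=r.camera('side')
f=lambda im,x,y,w,h,k:cv2.resize(im[y:y+h,x:x+w],(w*k,h*k),interpolation=cv2.INTER_CUBIC)
cv2.imwrite('pics/z5.png',f(s,235,90,60,70,8))
E
```

```text
t 11.38 tcp [ 572.1 -193.6  227.7] rot [1.7997e+02 2.0000e-02 7.3250e+01] F [ 0.2 -1.  -0.3] w 63.7 j [-23.  25.  86.  -0.  69.  -6.]
tool shift [336.19 -64.93 167.53] norm 381.2
tool z turn rad -0.013 (alt 3.128 )
tilt fix [0.0006 0.0003 0.    ]
```

View pics/z5.png

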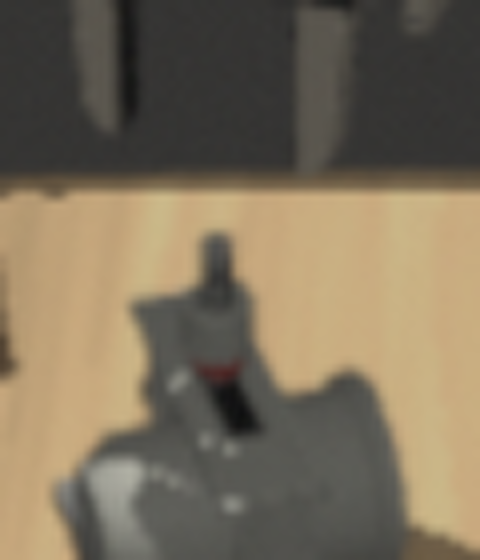

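The spacer sits on the collar, with the bolt through it (side view, bolt tip at about (262,119)). Next is the washer.

>>> drive_tool(
  motion=[
    [80,[40,-8,0],[0,0,0]],
    [80,[50,-10,5],[0,0,0]],
    [80,[50,-10,20],[0,0,0]],
    [80,[50,-10,30],[0,0,0]],
    [80,[50,-10,35],[0,0,0]],
    [80,[50,-10,40],[0,0,0]],
    [80,[35,-5,30],[0,0,0]],
    [80,[0,0,0],[0,0,0]],
  ],
)

```text
t: 12.48
tool_pos: [600.6, 140.3, 56.2]
ee_rot: [-179.4, 0.2, 73.1]
force: [0.8, 0.0, -0.5]
grip_width: 63.9
```

```bash
python3 - <<'E'
from h import *
to([606.9,147,2],74)
E
```

```text
t 12.47 tcp [600.6 140.3  56.2] rot [-179.4     0.24   73.13] F [ 0.8  0.  -0.5] w 63.93 j [ 9. 38. 90.  0. 52. 26.]
tool shift [ 8.44  4.65 54.11] norm 55.0
tool z turn rad -0.015 (alt 3.126 )
tilt fix [-0.0105  0.0043 -0.    ]
```

>>> drive_tool(
  motion=[
    [80,[8.4,4.6,20],[-0.01,0.004,0]],
    [80,[0,0,15],[0,0,0]],
    [80,[0,0,5],[0,0,0]],
    [80,[0,0,0],[0,0,0]],
  ],
)

```text
t: 12.98
tool_pos: [607.1, 144.1, 15.5]
ee_rot: [-180.0, 0.1, 73.0]
force: [-0.0, -0.2, 0.0]
grip_width: 63.6
```

```bash
python3 - <<'E'
from h import *
to([606.9,147,2],74)
E
```

```text
t 12.97 tcp [607.1 144.1  15.5] rot [-1.7996e+02  5.0000e-02  7.3040e+01] F [-0.  -0.2  0. ] w 63.63 j [ 9. 42. 90. -0. 47. 26.]
tool shift [ 2.7  -1.07 13.49] norm 13.8
tool z turn rad -0.017 (alt 3.125 )
tilt fix [-0.0007  0.0009 -0.    ]
```

>>> drive_tool(
  motion=[
    [80,[2.7,-1,9],[0,0.001,0]],
    [80,[0,0,3],[0,0,0]],
    [80,[0,0,0],[0,0,0]],
  ],
  force=10,
)

```text
t: 13.35
tool_pos: [607.6, 146.7, 4.0]
ee_rot: [180.0, -0.1, 73.0]
force: [0.4, 1.0, -0.7]
grip_width: 63.5
```

```bash
python3 - <<'E'
from h import *
to([606.9,147,1.5],74)
E
```

```text
t 13.35 tcp [607.6 146.7   4. ] rot [ 1.7995e+02 -5.0000e-02  7.3010e+01] F [ 0.4  1.  -0.7] w 63.45 j [ 9. 43. 90.  0. 46. 26.]
tool shift [ 0.05 -0.76  2.49] norm 2.6
tool z turn rad -0.017 (alt 3.124 )
tilt fix [ 0.0009 -0.0009 -0.    ]
```

>>> drive_tool(
  motion=[
    [80,[0,-0.7,2],[0.001,0,0]],
    [255,[0,0,0],[0,0,0]],
    [255,[0,0,0],[0,0,0]],
    [255,[0,0,0],[0,0,0]],
    [255,[0,0,0],[0,0,0]],
  ],
  force=10,
)

```text
t: 13.98
tool_pos: [607.1, 147.0, 2.3]
ee_rot: [180.0, -0.1, 73.0]
force: [0.3, -0.4, -0.1]
grip_width: 34.2
```

```bash
python3 - <<'E'
from h import *
to([606.9,147,1.5],74)
E
```

```text
t 13.97 tcp [607.1 147.    2.3] rot [ 1.7997e+02 -7.0000e-02  7.3020e+01] F [ 0.3 -0.4 -0.1] w 34.16 j [ 9. 43. 90.  0. 46. 26.]
tool shift [-0.11 -0.23  0.82] norm 0.9
tool z turn rad -0.017 (alt 3.124 )
tilt fix [ 0.0005 -0.0012 -0.    ]
```

>>> drive_tool(
  motion=[
    [255,[0,0,0],[0,0,0]],
  ],
)

```text
t: 14.1
tool_pos: [607.2, 147.0, 2.3]
ee_rot: [180.0, -0.1, 73.0]
force: [0.6, 0.2, -1.3]
grip_width: 34.2
```

```bash
python3 - <<'E'
from h import *
to([606.9,147,1.5],74)
t=r.camera('top');s=r.camera('side')
f=lambda im,x,y,w,h,k:cv2.resize(im[y:y+h,x:x+w],(w*k,h*k),interpolation=cv2.INTER_CUBIC)
cv2.imwrite('pics/z6.png',np.hstack([f(s,215,210,50,60,8),f(t,185,160,50,60,8)]))
E
```

```text
t 14.1 tcp [607.2 147.    2.3] rot [ 1.7997e+02 -7.0000e-02  7.3020e+01] F [ 0.6  0.2 -1.3] w 34.2 j [ 9. 43. 90.  0. 46. 26.]
tool shift [-0.12 -0.23  0.85] norm 0.9
tool z turn rad -0.017 (alt 3.124 )
tilt fix [ 0.0005 -0.0012 -0.    ]
```

View pics/z6.png

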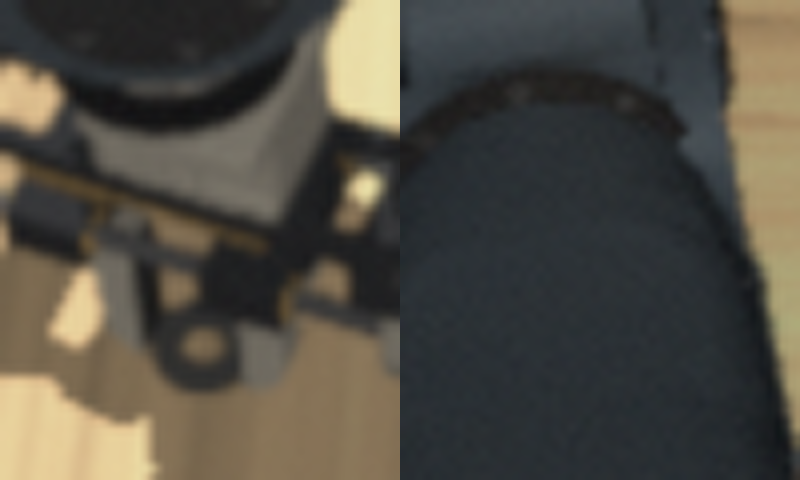

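>>> drive_tool(
  motion=[
    [105,[0,0,0],[0,0,0]],
    [105,[0,0,0],[0,0,-0.05]],
    [105,[0,0,0],[0,0,-0.185]],
    [105,[0,0,0],[0,0,-0.185]],
    [105,[0,0,0],[0,0,-0.185]],
    [105,[0,0,0],[0,0,-0.185]],
    [105,[0,0,0],[0,0,-0.185]],
    [105,[0,0,0],[0,0,-0.185]],
    [105,[0,0,0],[0,0,-0.185]],
    [105,[0,0,0],[0,0,-0.185]],
    [105,[0,0,0],[0,0,-0.03]],
    [105,[0,0,0],[0,0,0]],
  ],
)

```text
t: 15.7
tool_pos: [607.4, 147.1, 2.6]
ee_rot: [179.9, 0.1, 163.7]
force: [-0.4, -0.3, -0.4]
grip_width: 54.8
```

```bash
python3 - <<'E'
from h import *
to([607.2,147,1.5],163)
E
```

```text
t 15.7 tcp [607.4 147.1   2.6] rot [1.7992e+02 5.0000e-02 1.6366e+02] F [-0.4 -0.3 -0.4] w 54.79 j [  9.  43.  90.   0.  46. -64.]
tool shift [ 0.18 -0.12  1.13] norm 1.2
tool z turn rad 0.011 (alt -3.13 )
tilt fix [0.0015 0.0009 0.    ]
```

>>> drive_tool(
  motion=[
    [105,[0.2,-0.1,1],[0.001,0.001,0]],
    [255,[0,0,0],[0,0,0]],
    [255,[0,0,0],[0,0,0]],
    [255,[0,0,0],[0,0,0]],
    [255,[0,0,0],[0,0,0]],
  ],
  force=25,
)

```text
t: 16.32
tool_pos: [607.1, 147.0, 1.5]
ee_rot: [180.0, -0.0, 163.4]
force: [-0.4, -0.1, 0.5]
grip_width: 33.9
```

```bash
python3 - <<'E'
from h import *
to([572,-193.5,205],163)
E
```

```text
t 16.32 tcp [607.1 147.    1.5] rot [ 1.7998e+02 -1.0000e-02  1.6335e+02] F [-0.4 -0.1  0.5] w 33.93 j [  9.  44.  90.   0.  46. -64.]
tool shift [ -63.85 -336.25 -203.6 ] norm 398.2
tool z turn rad 0.006 (alt -3.135 )
tilt fix [ 0.0003 -0.0002 -0.    ]
```

>>> drive_tool(
  motion=[
    [255,[0,0,-30],[0,0,0]],
    [255,[-2,-15,-50],[0,0,0]],
    [255,[-8,-40,-50],[0,0,0]],
    [255,[-10,-50,-45],[0,0,0]],
    [255,[-10,-50,-20],[0,0,0]],
    [255,[-10,-50,0],[0,0,0]],
    [255,[-10,-50,0],[0,0,0]],
    [255,[-8,-40,0],[0,0,0]],
    [255,[-2,-18,0],[0,0,0]],
    [255,[0,-5,0],[0,0,0]],
    [255,[0,0,0],[0,0,0]],
  ],
)

```text
t: 17.7
tool_pos: [572.7, -177.6, 197.8]
ee_rot: [-179.9, 0.1, 163.4]
force: [-0.7, 0.4, 0.0]
grip_width: 34.4
```

```bash
python3 - <<'E'
from h import *
to([572,-193.5,192],163)
E
```

```text
t 17.7 tcp [ 572.7 -177.6  197.8] rot [-1.7995e+02  6.0000e-02  1.6342e+02] F [-0.7  0.4  0. ] w 34.38 j [-22.  26.  88.  -0.  65. -95.]
tool shift [ -3.84 -15.49   5.8 ] norm 17.0
tool z turn rad 0.007 (alt -3.134 )
tilt fix [-0.0009  0.001  -0.    ]
```

>>> drive_tool(
  motion=[
    [255,[-3.8,-15.5,3],[-0.001,0.001,0]],
    [255,[0,0,1],[0,0,0]],
    [255,[0,0,0],[0,0,0]],
  ],
)

```text
t: 18.08
tool_pos: [572.4, -192.4, 193.3]
ee_rot: [180.0, -0.0, 163.6]
force: [-0.9, 0.2, -1.2]
grip_width: 34.2
```

```bash
python3 - <<'E'
from h import *
to([572,-193.5,187],163)
s=r.camera('side')
cv2.imwrite('pics/z7.png',cv2.resize(s[90:160,235:295],(480,560),interpolation=cv2.INTER_CUBIC))
E
```

```text
t 18.07 tcp [ 572.4 -192.4  193.3] rot [ 1.7997e+02 -3.0000e-02  1.6356e+02] F [-0.9  0.2 -1.2] w 34.18 j [-23.  27.  88.   0.  65. -97.]
tool shift [ 0.07 -1.14  6.33] norm 6.4
tool z turn rad 0.01 (alt -3.132 )
tilt fix [ 0.0004 -0.0005 -0.    ]
```

View pics/z7.png

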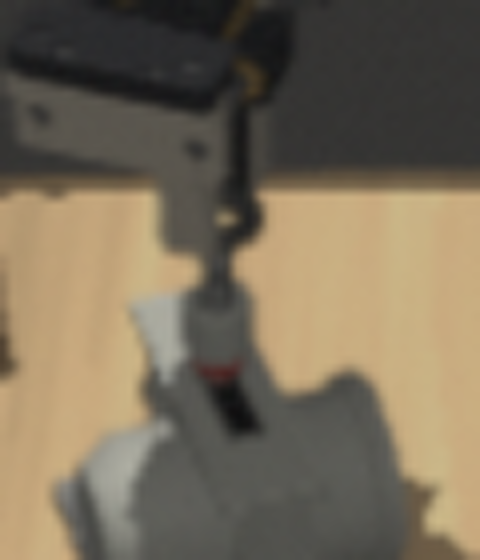

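```bash
python3 - <<'E'
from h import *
s=r.camera('side')
im=cv2.resize(s[100:135,245:280],(560,560),interpolation=cv2.INTER_NEAREST)
cv2.imwrite('pics/z8.png',im)
p=r.get_obs()['tool_pos']
a=np.linspace(0,2*np.pi,60)
for rad in(18,7):
  for z in(-1.5,4.5):
    q=proj('side',np.c_[p[0]+rad*np.cos(a),p[1]+rad*np.sin(a),0*a+p[2]+z])+[-.5,.7]
    q=((q-[245,100]+.5)*16).astype(int); print(rad,z,q.min(0),q.max(0))
    cv2.polylines(im,[q.reshape(-1,1,2)],True,(0,255,0) if rad==18 else (255,0,255),1)
cv2.imwrite('pics/z9.png',im)
E
```

```text
18 -1.5 [169 228] [368 351]
18 4.5 [168 201] [368 325]
7 -1.5 [229 265] [307 313]
7 4.5 [229 238] [307 286]
```

View pics/z8.png

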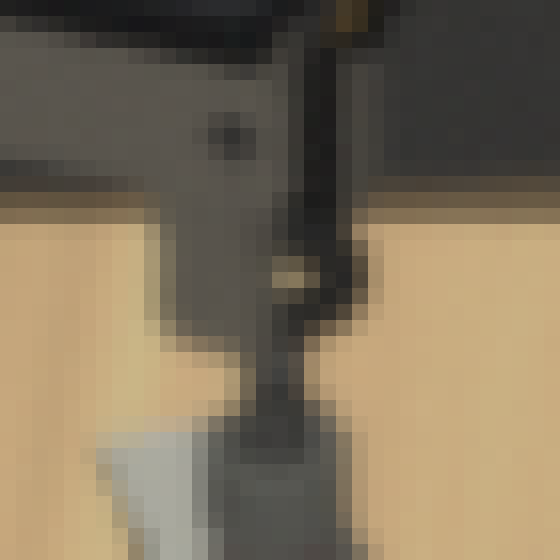

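View pics/z9.png

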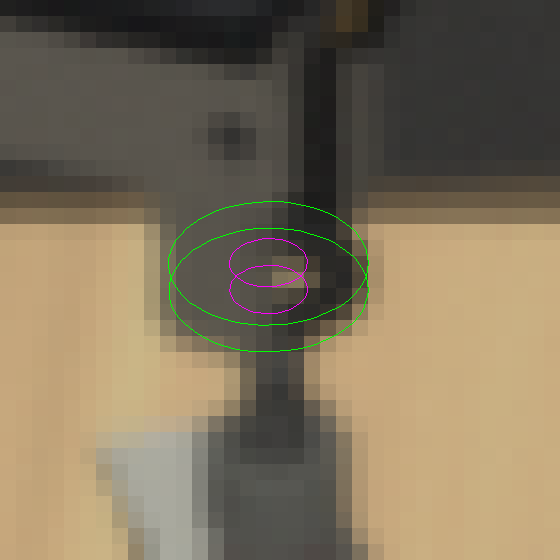

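```bash
python3 - <<'E'
from h import *
to([571.5,-193.5,187],163)
E
```

```text
t 18.18 tcp [ 572.4 -192.5  193.5] rot [ 1.7998e+02 -1.0000e-02  1.6357e+02] F [-0.8  0.1 -0.1] w 33.96 j [-23.  27.  88.   0.  65. -97.]
tool shift [ 0.58 -1.24  6.48] norm 6.6
tool z turn rad 0.01 (alt -3.132 )
tilt fix [ 0.0004 -0.0002 -0.    ]
```

>>> drive_tool(
  motion=[
    [255,[0.6,-1.2,2],[0,0,0]],
    [255,[0,0,2],[0,0,0]],
    [255,[0,0,1],[0,0,0]],
    [255,[0,0,1],[0,0,0]],
    [255,[0,0,1],[0,0,0]],
    [255,[0,0,1],[0,0,0]],
  ],
)

```text
t: 18.92
tool_pos: [571.5, -193.1, 185.1]
ee_rot: [180.0, -0.0, 163.6]
force: [0.7, 0.8, -0.6]
grip_width: 34.1
```

```bash
python3 - <<'E'
from h import *
to([571.5,-193.5,187],163)
E
```

```text
t 18.93 tcp [ 571.5 -193.1  185.1] rot [179.98  -0.   163.59] F [ 0.7  0.8 -0.6] w 34.11 j [-23.  28.  88.   0.  64. -97.]
tool shift [-0.1  -0.36 -1.94] norm 2.0
tool z turn rad 0.01 (alt -3.131 )
tilt fix [ 0.0003 -0.0001 -0.    ]
```

Washer bottom is at 183.6, right at the tip. Continuing gently.

>>> drive_tool(
  motion=[
    [255,[0,-0.3,1],[0,0,0]],
    [255,[0,0,1],[0,0,0]],
    [255,[0,0,1],[0,0,0]],
    [255,[0,0,1],[0,0,0]],
  ],
)

```text
t: 19.42
tool_pos: [571.4, -193.4, 180.8]
ee_rot: [180.0, -0.0, 163.6]
force: [0.8, 0.3, 0.4]
grip_width: 34.2
```

>>> drive_tool(
  motion=[
    [255,[0,0,3],[0,0,0]],
    [255,[0,0,5],[0,0,0]],
    [255,[0,0,5],[0,0,0]],
    [255,[0,0,3],[0,0,0]],
    [255,[0,0,1.5],[0,0,0]],
  ],
)

```text
t: 20.05
tool_pos: [571.3, -193.4, 161.7]
ee_rot: [180.0, -0.0, 163.6]
force: [0.1, -0.8, 0.4]
grip_width: 33.8
```

>>> drive_tool(
  motion=[
    [255,[0,0,1.5],[0,0,0]],
    [255,[0,0,1],[0,0,0]],
  ],
)

```text
t: 20.3
tool_pos: [571.4, -193.4, 159.1]
ee_rot: [180.0, -0.0, 163.6]
force: [-0.7, 0.0, -0.2]
grip_width: 34.2
```

>>> drive_tool(
  motion=[
    [255,[0,0,1],[0,0,0]],
    [255,[0,0,0.5],[0,0,0]],
  ],
)

```text
t: 20.55
tool_pos: [571.7, -193.5, 158.6]
ee_rot: [180.0, 0.0, 163.6]
force: [-2.0, 1.1, 4.1]
grip_width: 34.1
```

>>> drive_tool(
  motion=[
    [105,[0,0,0],[0,0,0]],
    [105,[0,0,0],[0,0,0]],
    [95,[0,0,0],[0,0,0]],
    [95,[0,0,-10],[0,0,0]],
    [95,[0,0,-20],[0,0,0]],
    [95,[0,0,-20],[0,0,0]],
    [95,[0,0,0],[0,0,0]],
  ],
)

```text
t: 21.42
tool_pos: [571.9, -193.6, 211.5]
ee_rot: [180.0, 0.1, 163.6]
force: [-0.4, -0.4, -0.6]
grip_width: 58.3
```

```bash
python3 - <<'E'
from h import *
to([433.5,266.8,60],163)
t=r.camera('top');s=r.camera('side')
f=lambda im,x,y,w,h,k:cv2.resize(im[y:y+h,x:x+w],(w*k,h*k),interpolation=cv2.INTER_CUBIC)
cv2.imwrite('pics/z10.png',np.hstack([f(s,235,90,50,70,8),cv2.resize(f(t,157,222,30,30,13),(400,560))]))
E
```

```text
t 21.43 tcp [ 571.9 -193.6  211.5] rot [1.7999e+02 1.0000e-01 1.6359e+02] F [-0.4 -0.4 -0.6] w 58.35 j [-23.  26.  87.   0.  67. -97.]
tool shift [263.1  402.54 151.07] norm 504.1
tool z turn rad 0.01 (alt -3.131 )
tilt fix [0.0002 0.0017 0.    ]
```

View pics/z10.png

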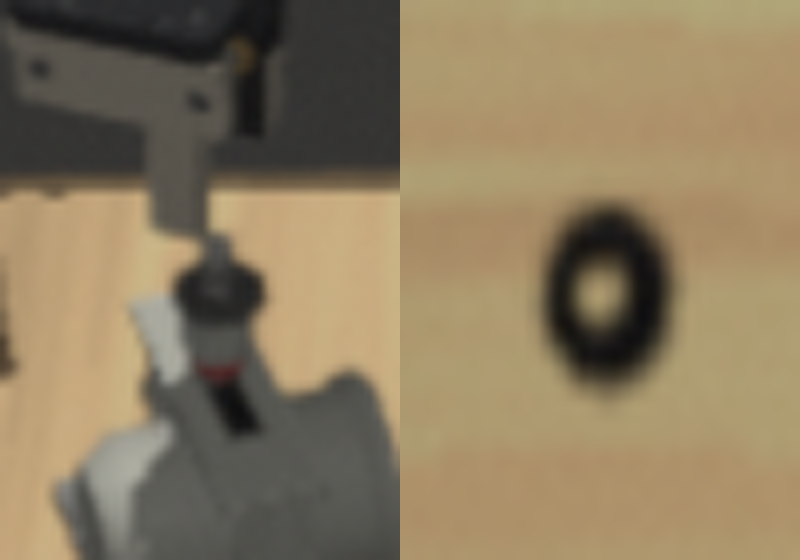

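The washer is seated on the spacer (side view, about (262,125)). Next is the bushing.

>>> drive_tool(
  motion=[
    [95,[20,31,0],[0,0,0]],
    [95,[28,43,0],[0,0,0]],
    [95,[28,43,0],[0,0,0]],
    [95,[28,43,10],[0,0,0]],
    [95,[28,43,20],[0,0,0]],
    [95,[28,43,25],[0,0,0]],
    [95,[28,43,25],[0,0,0]],
    [95,[28,43,25],[0,0,0]],
    [95,[25,38,20],[0,0,0]],
    [95,[10,15,10],[0,0,0]],
    [95,[0,0,0],[0,0,0]],
  ],
)

```text
t: 22.9
tool_pos: [429.6, 259.1, 63.2]
ee_rot: [-179.8, -0.6, 163.5]
force: [-0.1, 0.7, 0.6]
grip_width: 58.6
```

```bash
python3 - <<'E'
from h import *
to([433.5,266.8,7],163)
E
```

```text
t 22.9 tcp [429.6 259.1  63.2] rot [-179.75   -0.6   163.5 ] F [-0.1  0.7  0.6] w 58.57 j [ 26.  28. 108.   0.  44. -48.]
tool shift [-2.16  8.7  56.1 ] norm 56.8
tool z turn rad 0.009 (alt -3.133 )
tilt fix [-0.0043 -0.0104  0.    ]
```

>>> drive_tool(
  motion=[
    [95,[-2,8.5,10],[-0.004,-0.01,0]],
    [95,[0,0,15],[0,0,0]],
    [95,[0,0,5],[0,0,0]],
    [95,[0,0,0],[0,0,0]],
  ],
)

```text
t: 23.4
tool_pos: [435.0, 264.9, 31.1]
ee_rot: [-180.0, 0.0, 163.4]
force: [0.4, 0.1, 0.1]
grip_width: 58.0
```

```bash
python3 - <<'E'
from h import *
to([433.5,266.8,7],163)
s=r.camera('side')
cv2.imwrite('pics/z11.png',cv2.resize(s[265:325,275:335],(480,480),interpolation=cv2.INTER_CUBIC))
E
```

```text
t 23.4 tcp [435.  264.9  31.1] rot [-1.7998e+02  2.0000e-02  1.6336e+02] F [0.4 0.1 0.1] w 58.03 j [ 26.  32. 108.  -0.  40. -47.]
tool shift [ 2.02  1.34 24.11] norm 24.2
tool z turn rad 0.006 (alt -3.135 )
tilt fix [-0.0003  0.0003 -0.    ]
```

View pics/z11.png

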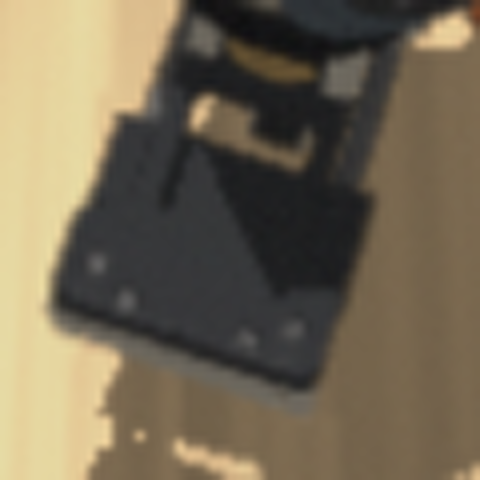

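>>> drive_tool(
  motion=[
    [95,[2,1.5,8],[0,0,0]],
    [95,[0,0,8],[0,0,0]],
    [95,[0,0,4],[0,0,0]],
    [95,[0,0,0],[0,0,0]],
  ],
  force=10,
)

```text
t: 23.95
tool_pos: [433.8, 267.1, 10.3]
ee_rot: [180.0, 0.1, 163.3]
force: [-0.8, 0.1, -0.0]
grip_width: 58.2
```

```bash
python3 - <<'E'
from h import *
to([433.5,266.8,7],163)
E
```

```text
t 23.95 tcp [433.8 267.1  10.3] rot [1.7998e+02 6.0000e-02 1.6334e+02] F [-0.8  0.1 -0. ] w 58.23 j [ 26.  34. 108.  -0.  37. -47.]
tool shift [ 0.19 -0.35  3.31] norm 3.3
tool z turn rad 0.006 (alt -3.136 )
tilt fix [0.0004 0.001  0.    ]
```

>>> drive_tool(
  motion=[
    [95,[0,0,3],[0,0,0]],
    [255,[0,0,0],[0,0,0]],
    [255,[0,0,0],[0,0,0]],
    [255,[0,0,0],[0,0,0]],
    [255,[0,0,0],[0,0,0]],
  ],
)

```text
t: 24.58
tool_pos: [434.1, 267.3, 7.6]
ee_rot: [179.9, 0.1, 163.3]
force: [0.5, -0.3, -0.4]
grip_width: 24.9
```

>>> drive_tool(
  motion=[
    [120,[0,0,0],[0,0,0]],
    [120,[0,0,0],[0,0,0.05]],
    [120,[0,0,0],[0,0,0.185]],
    [120,[0,0,0],[0,0,0.185]],
    [120,[0,0,0],[0,0,0.185]],
    [120,[0,0,0],[0,0,0.185]],
    [120,[0,0,0],[0,0,0.185]],
    [120,[0,0,0],[0,0,0.185]],
    [120,[0,0,0],[0,0,0.185]],
    [120,[0,0,0],[0,0,0.185]],
    [120,[0,0,0],[0,0,0.03]],
    [120,[0,0,0],[0,0,0]],
  ],
)

```text
t: 26.08
tool_pos: [434.2, 267.3, 7.9]
ee_rot: [179.9, -0.1, 72.7]
force: [-0.3, 0.5, 0.3]
grip_width: 49.2
```

```bash
python3 - <<'E'
from h import *
to([433.5,266.8,6],73)
E
```

```text
t 26.07 tcp [434.2 267.3   7.9] rot [ 1.7989e+02 -8.0000e-02  7.2700e+01] F [-0.3  0.5  0.3] w 49.22 j [ 26.  35. 108.  -0.  37.  44.]
tool shift [-0.7  -0.53  1.85] norm 2.1
tool z turn rad -0.005 (alt 3.136 )
tilt fix [ 0.002  -0.0013 -0.    ]
```

>>> drive_tool(
  motion=[
    [120,[0,0,2.2],[0.002,-0.001,0]],
    [255,[0,0,0],[0,0,0]],
    [255,[0,0,0],[0,0,0]],
    [255,[0,0,0],[0,0,0]],
    [255,[0,0,0],[0,0,0]],
  ],
  force=10,
)

```text
t: 26.7
tool_pos: [434.2, 267.3, 5.4]
ee_rot: [-180.0, -0.0, 73.0]
force: [-0.5, -1.0, 0.5]
grip_width: 24.6
```

```bash
python3 - <<'E'
from h import *
to([433.5,266.8,6],73)
s=r.camera('side')
cv2.imwrite('pics/z12.png',cv2.resize(s[265:325,275:335],(480,480),interpolation=cv2.INTER_CUBIC))
E
```

```text
t 26.7 tcp [434.2 267.3   5.4] rot [-1.7998e+02 -1.0000e-02  7.3000e+01] F [-0.5 -1.   0.5] w 24.58 j [ 26.  35. 108.   0.  37.  43.]
tool shift [-0.64 -0.49 -0.57] norm 1.0
tool z turn rad 0.0 (alt -3.142 )
tilt fix [-0.0003 -0.0001  0.    ]
```

View pics/z12.png

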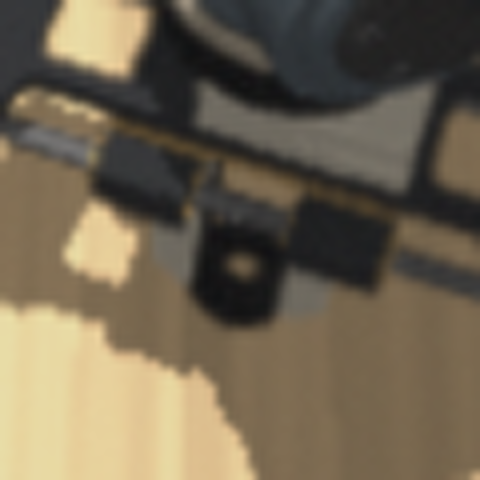

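>>> drive_tool(
  motion=[
    [255,[0,0,0],[0,0,0]],
    [255,[0,0,-30],[0,0,0]],
    [255,[0,0,-50],[0,0,0]],
    [255,[0,0,-50],[0,0,0]],
    [255,[0,0,-50],[0,0,0]],
    [255,[0,0,-15],[0,0,0]],
  ],
  force=30,
)

```text
t: 27.5
tool_pos: [433.4, 266.8, 205.4]
ee_rot: [-179.9, 0.1, 73.0]
force: [-0.3, -0.2, -0.9]
grip_width: 24.4
```

```bash
python3 - <<'E'
from h import *
to([571.6,-193.5,205],73)
E
```

```text
t 27.5 tcp [433.4 266.8 205.4] rot [-1.7985e+02  1.2000e-01  7.3010e+01] F [-0.3 -0.2 -0.9] w 24.41 j [ 26.  17. 101.   0.  62.  43.]
tool shift [-399.82  266.66    0.52] norm 480.6
tool z turn rad 0.0 (alt -3.141 )
tilt fix [-0.0026  0.0021 -0.    ]
```

>>> drive_tool(
  motion=[
    [255,[-25,17,0],[0,0,0]],
    [255,[-42,28,0],[0,0,0]],
    [255,[-45,30,0],[0,0,0]],
    [255,[-45,30,0],[0,0,0]],
    [255,[-45,30,0],[0,0,0]],
    [255,[-45,30,0],[0,0,0]],
    [255,[-45,30,0],[0,0,0]],
    [255,[-40,27,0],[0,0,0]],
    [255,[-25,17,0],[0,0,0]],
    [255,[-15,10,0],[0,0,0]],
    [255,[0,0,0],[0,0,0]],
  ],
)

```text
t: 28.88
tool_pos: [566.9, -174.5, 207.3]
ee_rot: [179.9, -0.1, 73.1]
force: [0.0, 1.2, -0.7]
grip_width: 24.9
```

```bash
python3 - <<'E'
from h import *
to([571.6,-193.5,200],73)
E
```

```text
t 28.88 tcp [ 566.9 -174.5  207.3] rot [ 1.7994e+02 -8.0000e-02  7.3150e+01] F [ 0.   1.2 -0.7] w 24.86 j [-22.  25.  89.   0.  66.  -5.]
tool shift [-16.81   9.99   7.27] norm 20.9
tool z turn rad 0.003 (alt -3.139 )
tilt fix [ 0.0011 -0.0014 -0.    ]
```

>>> drive_tool(
  motion=[
    [255,[-14,8.5,6],[0.001,-0.001,0]],
    [255,[-2.8,1.5,1],[0,0,0]],
    [255,[0,0,0],[0,0,0]],
    [255,[0,0,0],[0,0,0]],
  ],
)

```text
t: 29.38
tool_pos: [571.6, -192.0, 199.8]
ee_rot: [-180.0, -0.0, 73.3]
force: [0.6, -0.5, 0.3]
grip_width: 24.7
```

```bash
python3 - <<'E'
from h import *
to([571.6,-193.5,190],73)
s=r.camera('side')
im=cv2.resize(s[95:130,245:280],(560,560),interpolation=cv2.INTER_NEAREST)
p=r.get_obs()['tool_pos']
a=np.linspace(0,2*np.pi,60)
for rad,z in((17,-5.4),(7,16.6),(13,16.6)):
    q=proj('side',np.c_[p[0]+rad*np.cos(a),p[1]+rad*np.sin(a),0*a+p[2]+z])+[-.5,.7]
    q=((q-[245,95]+.5)*16).astype(int); cv2.polylines(im,[q.reshape(-1,1,2)],True,(0,255,0),1)
cv2.imwrite('pics/z13.png',im)
E
```

```text
t 29.38 tcp [ 571.6 -192.   199.8] rot [-1.7996e+02 -4.0000e-02  7.3300e+01] F [ 0.6 -0.5  0.3] w 24.74 j [-23.  27.  88.   0.  66.  -6.]
tool shift [-1.42  0.39  9.77] norm 9.9
tool z turn rad 0.005 (alt -3.136 )
tilt fix [-0.0007 -0.0007  0.    ]
```

View pics/z13.png

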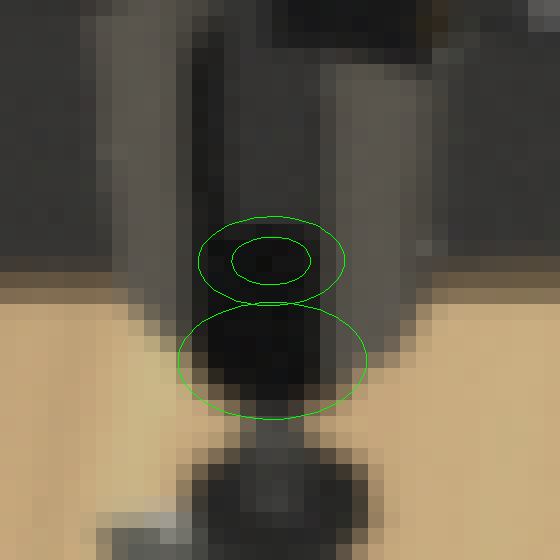

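```bash
python3 - <<'E'
from h import *
s=r.camera('side')
np.set_printoptions(linewidth=200)
print(s[113:124,252:272].mean(2).astype(int))
p=r.get_obs()['tool_pos'];print(proj('side',[p])+[-.5,.7])
im=cv2.resize(s[98:128,246:280],(680,600),interpolation=cv2.INTER_CUBIC)
cv2.imwrite('pics/z14.png',np.clip(im.astype(float)*1.8,0,255).astype(np.uint8))
E
```

```text
[[106  95  86  81  60  30  20  15  23  18  18  18  28  58  79  83  84  85  77  90]
 [149 124  97  83  60  31  18  19  19  19  17  19  27  58  78  83  85  87  88 128]
 [164 154 128  96  65  31  16  18  16  16  17  18  26  58  77  83  84  85 106 147]
 [166 167 157 130  84  36  19  16  15  17  19  16  26  59  79  84  87  98 132 158]
 [167 170 171 164 118  54  19  17  16  18  17  20  26  59  79  94 110 129 153 164]
 [168 170 173 169 140  86  38  22  17  17  18  20  28  57  89 124 150 158 163 166]
 [168 171 172 171 164 127  81  53  33  24  23  27  50  68 112 149 162 163 165 167]
 [169 172 172 171 167 160 134 102  68  46  42  57  96 116 146 162 163 164 165 166]
 [170 172 171 170 166 165 160 138  98  71  68  84 128 150 160 164 164 163 165 166]
 [169 172 171 167 164 159 149 120  84  72  72  72 102 132 149 160 163 164 165 166]
 [170 171 171 166 157 133 105  75  57  64  64  58  57  74 107 139 156 163 166 166]]
[[261.50965745 115.4889663 ]]
```

View pics/z14.png

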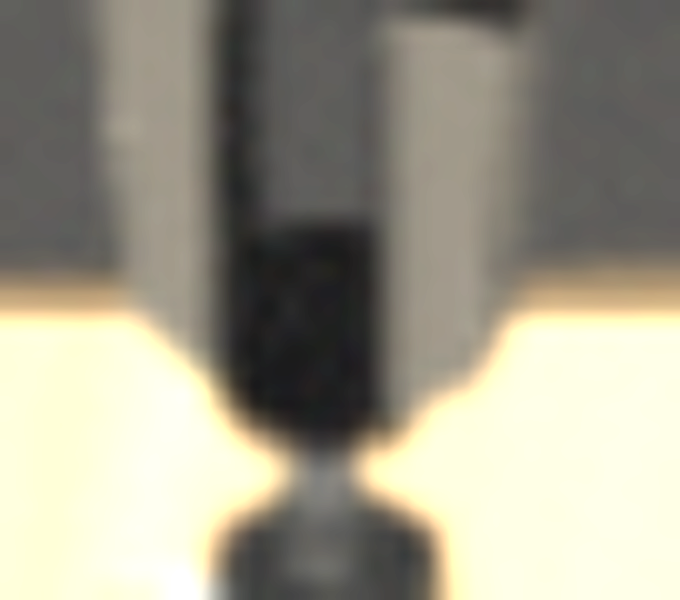

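```bash
python3 - <<'E'
from h import *
def dr(im,p,x0,y0,k,L,off=(0,0)):
    a=np.linspace(0,2*np.pi,60)
    for rad,z,c in L:
        q=proj('side',np.c_[p[0]+rad*np.cos(a),p[1]+rad*np.sin(a),0*a+z])+off
        q=((q-[x0,y0]+.5)*k).astype(int); cv2.polylines(im,[q.reshape(-1,1,2)],True,c,1)
L=[(17,0,(0,255,0)),(17,4,(0,255,0)),(13,22,(255,0,255)),(7,22,(0,255,255)),(7,0,(0,255,255)),(13,4,(255,255,0))]
a=np.clip(cv2.imread('pics/z12.png')*1.0+0,0,255).astype(np.uint8); a2=np.clip(a*2.,0,255).astype(np.uint8);dr(a2,[434.2,267.3],275,265,8,L,(0,.5))
s=cv2.imread('pics/side0.png')[275:320,285:325]
b=cv2.resize(s,(480,540),interpolation=cv2.INTER_CUBIC)[:480,:320];b=np.clip(b*2.,0,255).astype(np.uint8)
dr(b,[434.2,267.3],285,275,12,L,(0,.5))
cv2.imwrite('pics/z15.png',np.hstack([a2,b]))
E
```

```text
(no output)
```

View pics/z15.png

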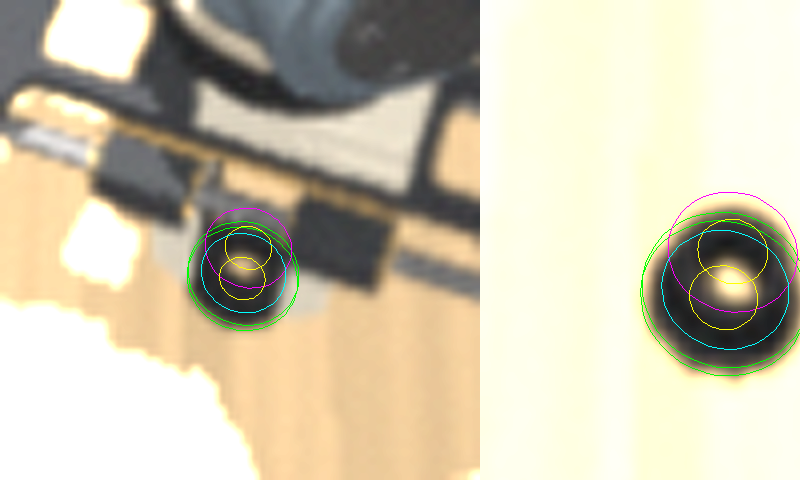

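```bash
python3 - <<'E'
from h import *
s=r.camera('side');cv2.imwrite('pics/side2.png',s)
im=cv2.resize(s[80:130,235:290],(770,700)[:2],interpolation=cv2.INTER_CUBIC)
im=cv2.resize(im,(660,600))
cv2.imwrite('pics/z16.png',(255*(im/255.)**.5).astype(np.uint8))
for e in r.outline_of('side','bushing_center')[:3]: print(e['score'],e['rect'])
E
```

```text
0.67 [255.0, 110.0, 9.7, 10.9]
```

View pics/z16.png

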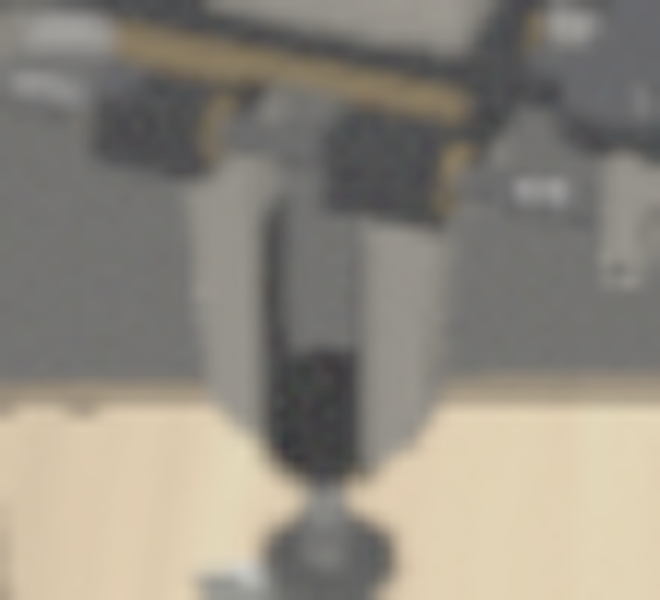

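View pics/side2.png

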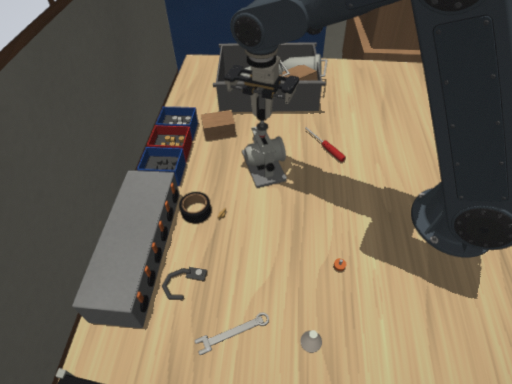

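>>> drive_tool(
  motion=[
    [255,[0,0,-8],[0,0,-0.185]],
    [255,[0,0,0],[0,0,-0.185]],
    [255,[0,0,0],[0,0,0]],
    [255,[0,0,0],[0,0,0]],
  ],
)

```text
t: 30.08
tool_pos: [571.7, -191.9, 208.3]
ee_rot: [180.0, -0.0, 94.7]
force: [-0.5, -0.4, -0.6]
grip_width: 24.6
```

```bash
python3 - <<'E'
from h import *
to([571.6,-193.5,190],73)
s=r.camera('side')
im=cv2.resize(s[90:130,240:284],(660,600),interpolation=cv2.INTER_CUBIC)
im=(255*(im/255.)**.6).astype(np.uint8);p=r.get_obs()['tool_pos']
b=im.copy();a=np.linspace(0,2*np.pi,60)
for rad,z in((17,-5.4),(17,-1.4),(13,16.6)):
    q=proj('side',np.c_[p[0]+rad*np.cos(a),p[1]+rad*np.sin(a),0*a+p[2]+z])+[-.5,.7]
    q=((q-[240,90]+.5)*15).astype(int); cv2.polylines(b,[q.reshape(-1,1,2)],True,(0,255,0),1)
cv2.imwrite('pics/z17.png',np.hstack([im[150:,100:500],b[150:,100:500]]))
E
```

```text
t 30.07 tcp [ 571.7 -191.9  208.3] rot [ 1.800e+02 -4.000e-02  9.471e+01] F [-0.5 -0.4 -0.6] w 24.55 j [-23.  26.  87.   0.  67. -28.]
tool shift [-1.63 -0.22 18.33] norm 18.4
tool z turn rad 0.379 (alt -2.763 )
tilt fix [ 0.     -0.0007 -0.    ]
```

View pics/z17.png

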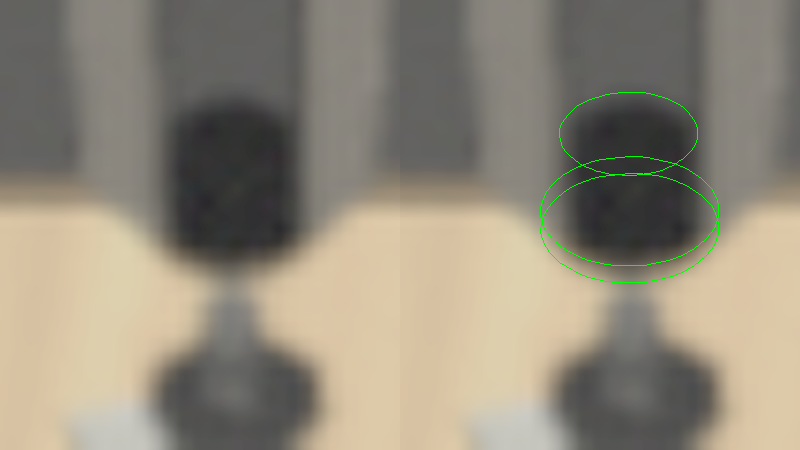

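```bash
python3 - <<'E'
from h import *
s=r.camera('side').astype(float).mean(2)
p=r.get_obs()['tool_pos'];c=proj('side',[p,p+[0,0,-5.4],p+[0,0,-1.4]])+[-.5,.7];print(c)
for y in range(110,136):
    row=s[y,246:278]; bg=(s[y,247:250].mean()+s[y,274:277].mean())/2
    print(y,'bg',int(bg),'width',round(((bg-row)/bg).clip(0).sum(),1),' '.join('%3d'%v for v in row))
E
```

```text
[[261.48030117 113.15147846]
 [261.4983959  114.67649335]
 [261.48500586 113.54793179]]
110 bg 53 width 5.8  53  52  52  51  53  56  77  86  87  85  75  49  24  16  17  14  15  18  18  19  40  73  84  86  84  72  59  54  54  55  56  55
111 bg 64 width 6.5  60  60  60  58  59  62  79  87  86  85  75  48  23  20  17  18  17  22  20  20  39  74  85  86  85  75  68  66  66  69  71  70
112 bg 83 width 7.6  81  82  81  79  79  81  85  87  86  85  75  49  20  16  17  18  17  17  17  21  40  73  85  86  88  85  84  85  86  86  86  86
113 bg 108 width 9.2 106 106 106 104 104 107 110 107  98  89  77  51  24  18  17  19  15  18  17  17  38  73  87  95 106 109 110 111 111 111 110 110
114 bg 157 width 10.6 156 156 154 152 153 156 159 154 136 110  88  60  26  19  19  19  17  20  18  20  38  73  96 124 150 159 160 160 161 161 161 162
115 bg 163 width 9.8 160 161 159 156 158 161 166 168 167 144 107  65  28  17  18  14  17  17  19  18  40  84 122 150 161 165 166 167 167 167 167 168
116 bg 163 width 8.3 161 160 159 157 158 163 167 170 172 167 139  91  49  28  22  21  20  22  25  35  70 119 151 161 164
[... 2159 characters left out ...]
 144 111  95  93  92  80  73  73  73  71  74  77  76  79 107 147 161 164 166 167 167 166 167 169 168 167
132 bg 165 width 7.3 159 158 162 166 169 168 144 104  86  85  83  77  73  76  78  79  81  81  79  78 101 144 161 164 167 168 167 166 168 168 168 167
133 bg 166 width 7.4 160 160 165 167 168 169 156 114  85  84  83  80  76  77  79  80  80  81  77  75  90 131 157 164 167 167 165 166 168 168 167 166
134 bg 166 width 7.6 159 161 164 167 169 170 165 121  85  84  83  83  77  74  77  79  78  78  73  73  83 110 148 162 167 167 165 167 168 169 168 166
135 bg 165 width 8.1 160 161 165 168 170 170 164 123  85  84  84  84  77  69  69  70  70  70  64  71  81  94 133 158 167 167 166 166 168 167 164 157
```

The pixel profile settles it: the lower edge fits the 34 mm flange (widths 9.5, 7.2 and 3.1 px on rows 116–118), so the flange is down. The bushing is also in line with the bolt at column 261.6. Lowering it now.

>>> drive_tool(
  motion=[
    [255,[-1.6,-0.2,5],[0,0,0]],
    [255,[0,0,5],[0,0,0]],
    [255,[0,0,2],[0,0,0]],
    [255,[0,0,1],[0,0,0]],
    [255,[0,0,0],[0,0,0]],
  ],
)

```text
t: 30.8
tool_pos: [571.4, -193.6, 193.9]
ee_rot: [-180.0, -0.1, 94.6]
force: [0.1, 0.5, -0.2]
grip_width: 24.7
```

```bash
python3 - <<'E'
from h import *
to([571.6,-193.5,188],94)
E
```

```text
t 30.8 tcp [ 571.4 -193.6  193.9] rot [-1.7996e+02 -6.0000e-02  9.4600e+01] F [ 0.1  0.5 -0.2] w 24.73 j [-23.  27.  88.   0.  65. -28.]
tool shift [0.03 0.19 5.87] norm 5.9
tool z turn rad 0.01 (alt -3.131 )
tilt fix [-0.0007 -0.0011  0.    ]
```

Bushing bottom is at about 188.5. Stepping down through the tip at 184.

>>> drive_tool(
  motion=[
    [255,[0,0.1,2],[-0.001,-0.001,0]],
    [255,[0,0,1],[0,0,0]],
    [255,[0,0,1],[0,0,0]],
    [255,[0,0,1],[0,0,0]],
    [255,[0,0,1],[0,0,0]],
  ],
)

```text
t: 31.42
tool_pos: [571.7, -193.6, 187.8]
ee_rot: [180.0, 0.0, 94.6]
force: [-0.1, -0.3, -0.3]
grip_width: 24.5
```

>>> drive_tool(
  motion=[
    [255,[0,0,1],[0,0,0]],
    [255,[0,0,1],[0,0,0]],
    [255,[0,0,1],[0,0,0]],
  ],
)

```text
t: 31.8
tool_pos: [571.7, -193.6, 184.6]
ee_rot: [180.0, 0.0, 94.6]
force: [-0.2, -0.2, 0.1]
grip_width: 24.8
```

>>> drive_tool(
  motion=[
    [255,[0,0,3],[0,0,0]],
    [255,[0,0,4],[0,0,0]],
    [255,[0,0,3],[0,0,0]],
    [255,[0,0,1],[0,0,0]],
  ],
)

```text
t: 32.3
tool_pos: [571.6, -193.5, 172.6]
ee_rot: [180.0, 0.0, 94.6]
force: [0.7, -0.1, -0.3]
grip_width: 24.8
```

>>> drive_tool(
  motion=[
    [255,[0,0,2],[0,0,0]],
    [255,[0,0,1],[0,0,0]],
  ],
)

```text
t: 32.55
tool_pos: [571.6, -193.6, 169.4]
ee_rot: [180.0, 0.0, 94.6]
force: [0.6, 0.8, -0.7]
grip_width: 24.6
```

>>> drive_tool(
  motion=[
    [255,[0,0,1],[0,0,0]],
    [255,[0,0,1],[0,0,0]],
  ],
)

```text
t: 32.8
tool_pos: [571.8, -193.7, 168.1]
ee_rot: [179.9, 0.0, 94.6]
force: [-2.2, 0.1, 6.2]
grip_width: 24.7
```

>>> drive_tool(
  motion=[
    [255,[0,0,1],[0,0,0]],
    [255,[0,0,1],[0,0,0]],
  ],
)

```text
t: 33.05
tool_pos: [571.8, -193.7, 167.5]
ee_rot: [179.9, 0.0, 94.6]
force: [-2.5, 0.1, 7.1]
grip_width: 24.8
```

>>> drive_tool(
  motion=[
    [255,[0,0,1],[0,0,0]],
    [255,[0,0,1],[0,0,0]],
  ],
)

```text
t: 33.3
tool_pos: [571.8, -193.7, 166.9]
ee_rot: [179.9, 0.1, 94.6]
force: [-3.6, 1.9, 6.5]
grip_width: 25.2
```

>>> drive_tool(
  motion=[
    [255,[0,0,2],[0,0,0]],
    [255,[0,0,2],[0,0,0]],
    [255,[0,0,2],[0,0,0]],
  ],
)

```text
t: 33.67
tool_pos: [571.8, -193.7, 163.1]
ee_rot: [179.8, 0.1, 94.6]
force: [-3.4, 1.3, 6.3]
grip_width: 24.6
```

>>> drive_tool(
  motion=[
    [255,[0,0,1],[0,0,0]],
    [255,[0,0,1],[0,0,0]],
  ],
)

```text
t: 33.92
tool_pos: [571.8, -193.7, 162.5]
ee_rot: [179.8, 0.1, 94.6]
force: [-2.0, 0.5, 6.4]
grip_width: 24.2
```

Sliding steadily at about 6.5 N, with home expected at a TCP height of about 161.4.

>>> drive_tool(
  motion=[
    [255,[0,0,1],[0,0,0]],
    [255,[0,0,1],[0,0,0]],
  ],
)

```text
t: 34.17
tool_pos: [571.8, -193.7, 161.9]
ee_rot: [179.8, 0.1, 94.6]
force: [-2.1, 1.2, 7.0]
grip_width: 24.7
```

>>> drive_tool(
  motion=[
    [255,[0,0,1],[0,0,0]],
    [255,[0,0,1],[0,0,0]],
  ],
)

```text
t: 34.42
tool_pos: [571.7, -193.6, 161.4]
ee_rot: [179.8, 0.1, 94.6]
force: [-2.6, 1.3, 6.9]
grip_width: 24.9
```

>>> drive_tool(
  motion=[
    [255,[0,0,1.5],[0,0,0]],
    [255,[0,0,1.5],[0,0,0]],
  ],
)

```text
t: 34.67
tool_pos: [571.9, -193.8, 161.2]
ee_rot: [179.7, 0.2, 94.6]
force: [-5.5, 0.5, 15.4]
grip_width: 24.6
```

>>> drive_tool(
  motion=[
    [255,[0,0,2.3],[0,0,0]],
    [255,[0,0,2.3],[0,0,0]],
  ],
)

```text
t: 34.92
tool_pos: [572.2, -193.9, 161.0]
ee_rot: [179.6, 0.3, 94.6]
force: [-9.2, 3.5, 22.0]
grip_width: 24.5
```

>>> drive_tool(
  motion=[
    [255,[0,0,0],[0,0,0]],
    [130,[0,0,0],[0,0,0]],
    [130,[0,0,0],[0,0,0]],
    [110,[0,0,0],[0,0,0]],
    [110,[0,0,-5],[0,0,0]],
    [110,[0,0,-20],[0,0,0]],
    [110,[0,0,-30],[0,0,0]],
    [110,[0,0,-30],[0,0,0]],
    [110,[0,0,0],[0,0,0]],
  ],
)

```text
t: 36.05
tool_pos: [571.6, -193.6, 249.2]
ee_rot: [179.6, 0.3, 94.6]
force: [0.2, -0.3, -0.5]
grip_width: 52.7
```

```bash
python3 - <<'E'
from h import *
to([571.6,-193.5,210],94)
s=r.camera('side')
cv2.imwrite('pics/z18.png',np.clip(cv2.resize(s[100:165,235:290],(660,780),interpolation=cv2.INTER_CUBIC)[:600]*1.4,0,255).astype(np.uint8))
E
```

```text
t 36.05 tcp [ 571.6 -193.6  249.2] rot [179.63   0.26  94.64] F [ 0.2 -0.3 -0.5] w 52.65 j [-23.  24.  85.  -0.  71. -28.]
tool shift [ 0.26 -0.24 39.17] norm 39.2
tool z turn rad 0.011 (alt -3.13 )
tilt fix [0.0065 0.0045 0.    ]
```

View pics/z18.png

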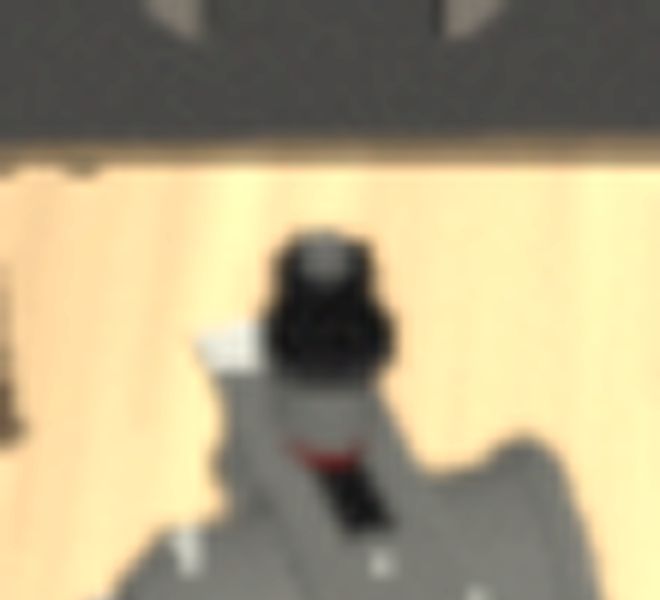

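```bash
python3 - <<'E'
from h import *
a=np.linspace(0,2*np.pi,180)
for n,rad,z in(('collar bottom front',11,120),('if 3 up',11,123),('spacer bottom front',14,128),('flange bot front',17,156),('bush top back',13,178)):
    q=proj('side',np.c_[571.7+rad*np.cos(a),-193.5+rad*np.sin(a),0*a+z])+[-.5,.7]; print(n,q.min(0).round(1),q.max(0).round(1))
s=r.camera('side');print(s[108:144,262])
for e in r.place_of('side','bushing_center')[:1]+r.place_of('side','spacer_center')[:1]+r.place_of('side','washer_center')[:1]: print(e)
print(proj('side',[[571.7,-193.5,167],[571.7,-193.5,139],[571.7,-193.5,153]]))
E
```

```text
collar bottom front [258.2 134. ] [265.4 138.8]
if 3 up [258.1 133.3] [265.4 138. ]
spacer bottom front [257.1 131.4] [266.4 137.4]
flange bot front [255.9 123.5] [267.4 130.8]
bush top back [257.2 118.4] [266.1 124. ]
[[ 50  52  52]
 [ 50  52  52]
 [ 51  53  56]
 [ 57  67  75]
 [ 68  90 105]
 [ 88 118 136]
 [126 171 193]
 [132 177 201]
 [132 178 201]
 [131 176 199]
 [122 162 182]
 [ 94 112 121]
 [ 78  83  85]
 [ 75  78  79]
 [ 65  68  69]
 [ 42  44  44]
 [ 20  22  21]
 [ 15  17  15]
 [ 16  17  17]
 [ 18  17  19]
 [ 16  16  16]
 [ 21  19  20]
 [ 27  26  28]
 [ 39  38  39]
 [ 58  61  61]
 [ 77  81  82]
 [ 79  84  83]
 [ 77  81  82]
 [ 76  80  82]
 [ 64  68  81]
 [ 32  33  67]
 [ 23  24  38]
 [ 34  34  35]
 [ 47  50  49]
 [ 59  62  62]
 [ 70  75  75]]
{'location': [125.5, 264.5], 'score': 0.53}
{'location': [123.4, 259.8], 'score': 0.75}
{'location': [127.1, 262.8], 'score': 0.47}
[[262.14392883 123.48593633]
 [262.23041144 130.85193583]
 [262.18759288 127.20324849]]
```

```bash
python3 -c "
from plant import r
print(r.hand_in())"
```

```text
the job is handed in; nothing more can be done
None
```

The spacer, then the washer, then the flange-down bushing are on the bolt. The stack is pushed tight, the red collar is home on the strap, and the job was handed in at about 36 s of the 72 s allowed. No verdict came back.

- **Threading:** The spacer touched the bolt tip with about 5 N on the first try because it was a few mm off. I lifted it, re-centred it and it went on freely. The washer and bushing threaded with no noticeable force.
- **Pushing down:** The collar slid down at about 6.5 N and stopped with the tool 161.2 mm above the bench; I had worked out 161.4 mm for fully home. Pushing up to 22 N moved it only another 0.2 mm. The wrist force stayed well under its limit.
- **Last picture:** After letting go, the bolt tip shows through the bushing with the flange at the bottom. The collar's lower edge is on the row expected for fully home. The fingers were open and about 65 mm clear of the bolt.
- **Checks that disagreed:**
  - **Grip readings:** The washer and bushing gripped about 1.5–2 mm narrower than their stated sizes, the same in both directions.
  - **Flange in hand:** It was hard to see at first; I confirmed it from the pixel widths.
  - **Detectors:** The networks were unreliable on these small parts. In the final check one put the spacer several pixels too high, so I relied on my own measurements.
- **Other things on the bench:** I did not touch them.

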